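# Shut the sample chest

## Task

Shut the grey steel sample chest so that it can be put away: with the fingertips push both of its drawers fully home, and only then push its lid over and down until it is fully closed, without ramming or slamming anything. Everything is done by pushing: grip and lift nothing, and leave the pucks in the top tray and the cup and the tape roll beside the chest where they are.

Things in the scene. Friction and masses are not known exactly. Their poses are not given: they have to be found in the camera images.
- chest: grey sheet-steel chest fixed to the bench, 140 mm deep (its x), 212 wide (y), 100 high without lid. Origin: centre of underside. x points from its front (drawers, robot side) to its back, y left, z up; turned -0.25 to 0.35 rad. Two drawers side by side below an open tray (floor z 0.068, rim z 0.100) holding pucks. Wire carrying handles stand 11 mm out of its ends at z 0.070. Nothing taller than 60 mm stands close behind it.
- drawer_left (a joint): how far the left drawer (as the robot sees the chest; chest +y) is out, m: 0 = fully home against its stop, at most 0.10. It slides straight along chest x, towards chest -x as it opens; it stays where it is left; about 2 N of friction.
- drawer_left_face (a point): centre of the outer face of the left drawer's front, moving with it; chest axes. Flat upright panel, 100 mm wide, 54 high (27 above and below this point), across chest x; a pull lip 70 mm wide sticks 10 mm out, 21 to 25 mm below this point. The point is 35 mm above the bench; with the drawer home it is at chest (-0.076, +0.052, 0.035).
- drawer_right (a joint): how far the right drawer (as the robot sees the chest; chest -y) is out, m: 0 = fully home against its stop, at most 0.10. It slides straight along chest x, towards chest -x as it opens; it stays where it is left; about 2 N of friction.
- drawer_right_face (a point): centre of the outer face of the right drawer's front, moving with it; chest axes. Flat upright panel, 100 mm wide, 54 high (27 above and below this point), across chest x; a pull lip 70 mm wide sticks 10 mm out, 21 to 25 mm below this point. The point is 35 mm above the bench; with the drawer home it is at chest (-0.076, -0.052, 0.035).
- lid (a joint): lid angle, rad: 0 = closed flat on the chest, 1.57 = upright; starts between 1.3 and 1.55. Hinged along the chest's top back edge, so it is closed by pushing its outer (back) face towards the robot and down. The stiff hinge holds it at any angle (friction 0.32 N m): pushing takes 1 to 5 N near its free edge.
- lid_hinge (a point): middle of the hinge axis, which runs along chest y, at chest (0.07, 0, 0.100). The lid is a plate 214 mm wide, 5 mm thick, reaching 151 mm from the axis; its outer face (top when closed) lies 5 mm outside the axis. This frame turns with the lid: -x points along the lid to its free edge, z out of its outer face.
- lid_edge (a point): middle of the lid's free edge on its outer face, 151 mm from the hinge axis, moving with the lid. From this edge a flap 41 mm long stands at right angles on the inner side: it points to the robot while the lid is upright and hangs over the tops of the drawer fronts when closed, which is why the drawers go in first.
- puck_low: pale grey round puck, 44 mm across, 25 mm high, loose in the left part of the chest's top tray (7 mm below the rim); origin: centre of its underside. To be left alone.
- puck_dark: dark grey round puck, 44 mm across, 25 mm high, loose in the right part of the chest's top tray; origin: centre of its underside. To be left alone.
- mixing_cup: light loose plastic cup, 77 mm across, 88 mm high, on the bench to one side of the chest; origin: centre of its underside. To be left alone.
- tape_roll: loose roll of packing tape lying flat, 90 mm across, 48 mm high, on the bench on the other side of the chest; origin: centre of its underside. To be left alone.

How it is judged:
By the outcome, as a careful person would: the job done as asked, in the order asked, and still so for the second after the job is handed in, with the robot touching nothing.
It also fails if it takes over 64 s, if anything falls off the work surface, if the arm or the gripper's body presses on something with over 40 N, if the wrist force passes 120 N, or if a joint passes its speed limit or range.

## Robot

A 7-joint arm with a two-finger parallel gripper is mounted at the origin on a cart in front of the work surface, level with it; the furniture and walls round the work are solid. World frame = base frame: x ahead of the robot, y to its left, z up, the work surface at z = 0. Lengths are in m, angles in rad, forces in N, time in s.
With the tool pointing down it reaches from about 0.35 to 0.9 m from the base axis. Payload 8.1 kg.
Tool frame: the origin (TCP) lies midway between the tips of the shut fingers; the grasp point (between the pads) lies robot.grip_depth behind it (robot.grip_depth is the distance from the TCP to the grasp point, in m); z points along the fingers, y is the direction in which the jaws open and shut (so a half turn about z gives the same grasp; the last joint's range is limited). The gripper opens to 92 mm and grips with 3 to 60 N. Pads are 19 mm wide; open, the fingers measure 130 mm over their backs; the gripper's body (75 mm by 190 mm) begins 47 mm behind the grasp point.
Start: joints at [1.229, 0.434, 0.025, 1.573, -0.012, 1.134, -0.075], TCP at [0.148, -0.607, 0.227] pointing down, gripper open.
Joint ranges: [-2.62, 2.62], [-0.44, 2.09], [-1.27, 1.32], [0.08, 2.57], [-1.32, 4.46], [0.12, 2], [-2.74, 2.74]. Speed limits (rad/s): [2.22, 2.22, 3.01, 3.01, 3.14, 3.14, 3.14].

## Interface

Orientations are given as a unit quaternion [w, x, y, z].
In Python, from rig import robot gives the robot as it stands.
- The arm moves only by the tool step_arm, never from a script. Its argument "motion" is a list that holds one entry, the list of rows, each a list of 5 numbers: the shift along the tool's x, y, z in cm, then the turn about the tool's z in rad, then the finger opening in cm, from 0 to 9.18. A call has 1 to 12 rows; each row shifts and turns the commanded pose from where the row before left it, along the tool's axes as they then stand; what a row does not reach is not made up. A row lasts 1/8 s, in which the tool goes at most 62.5 mm and 10.7 degrees, less where a joint would pass 70% of its speed; a pose out of reach is approached as far as the arm can. A call is refused whole if a number of a shift passes 6.25 or a number of a turn 0.188, either way. A call with a gripper value outside its range is refused whole. The fingers move at their own pace and stop on an object; "newtons" is the grip in N (left out, the last holds). Time passes only in rows, so rows that do not move let the fingers close. It gives the time, the measured TCP pose, the force and the opening at its end, in the units of the state.
- robot.read_state(): the state, without advancing time (a new reading comes with each control period).
- robot.grab_frame(name): name is "scene" or "top"; returns the picture (400x640x3 uint8, red, green, blue); there is no depth.
- robot.camera_params(name): a dict with "intrinsics" (3x3 intrinsics, pixels), "pose" (4x4, takes a point from camera to world coordinates). Camera axes: x right, y down, z forward; pixel columns grow to the right and rows downward; lengths in m; the calibration is good to about 2 mm. A picture is of the moment at which its call begins. camera_params takes no time and is no camera call.
- robot.finish_job(): hands the job in, once; it reports no verdict.
The state is a dict: "clock": time; "joint_positions": joint angles; "qd": joint speeds; "joint_efforts": joint torques, N m; "eef_pos": TCP position; "orientation": TCP orientation; "ft_force": force on the tool from outside, world axes, zero at the start; "torque": the same for the moment, N m; "width": finger opening in m.
Only numpy, scipy, OpenCV 4.12 (cv2) and the standard library are available. Lean on these libraries where they do the work, as an engineer would, in place of code of your own. Each camera call takes 0.05 s, during which the arm holds its last target.

## Working session

There is one attempt and no reset: what is moved stays moved. The work goes in short steps, Python scripts to look and compute and a tool call to move; the robot and the scene stay as the last step left them, time stands still between calls to the robot, and variables do not carry over. Pictures are saved under pics/ and viewed, and the job is handed in when it is done.

Besides the shell and the picture viewer there is one more tool, called after "Emit:" as name([rows], argument=value, ...), one row to a line, values as JSON. step_arm: Moves the arm, as the interface text tells. Its arguments: {"type":"object","properties":{"motion":{"type":"array"},"newtons":{"type":"number"}},"required":["motion"]}

```bash
mkdir -p pics; ls; python3 - <<'E'
from rig import robot
import cv2
s=robot.read_state(); print(s, robot.grip_depth)
for n in("scene","top"):
    p=robot.camera_params(n); print(n,p)
    im=robot.grab_frame(n); cv2.imwrite(f"pics/{n}0.png",im[:,:,::-1])
E
```

```text
pics
{'clock': 0.0, 'joint_positions': array([ 1.2294153 ,  0.4352181 ,  0.0249538 ,  1.5741145 , -0.01161864,
        1.13401483, -0.07513449]), 'qd': array([-0.0001258 ,  0.00018824, -0.00029337,  0.00072575, -0.00041213,
        0.00120481, -0.00036568]), 'joint_efforts': array([-6.02515483e-04, -6.67847085e+01,  9.85206105e-01, -3.14452708e+01,
       -6.01675990e-02,  4.29487287e-02,  1.59928377e-04]), 'eef_pos': array([ 0.14765854, -0.60676214,  0.22594106]), 'orientation': array([-7.89736653e-04,  9.92886748e-01,  1.19059888e-01, -1.55521191e-04]), 'ft_force': array([0.01575928, 0.08456328, 0.25709415]), 'torque': array([-0.02868231,  0.03270591,  0.00294848]), 'width': 0.09129186638955429} 0.0188
scene {'intrinsics': array([[423.11671022,   0.        , 315.14231293],
       [  0.        , 423.11671022, 196.36714859],
       [  0.        ,   0.        ,   1.        ]]), 'pose': array([[-0.7584984 , -0.47753725,  0.44343922,  0.17681362],
       [-0.65135281,  0.53414984, -0.53890951,  0.51374903],
       [ 0.02048638, -0.69759739, -0.71619703,  0.7596091 ],
       [ 0.        ,  0.        ,  0.        ,  1.        ]])}
top {'intrinsics': array([[472.31620918,   0.        , 312.94104765],
       [  0.        , 472.31620918, 197.37153093],
       [  0.        ,   0.        ,   1.        ]]), 'pose': array([[ 0.00777668, -0.98845561,  0.15131107,  0.41575807],
       [-0.9995657 , -0.01198521, -0.02692165,  0.04182053],
       [ 0.02842435, -0.15103599, -0.98811952,  1.1598504 ],
       [ 0.        ,  0.        ,  0.        ,  1.        ]])}
```

View pics/scene0.png

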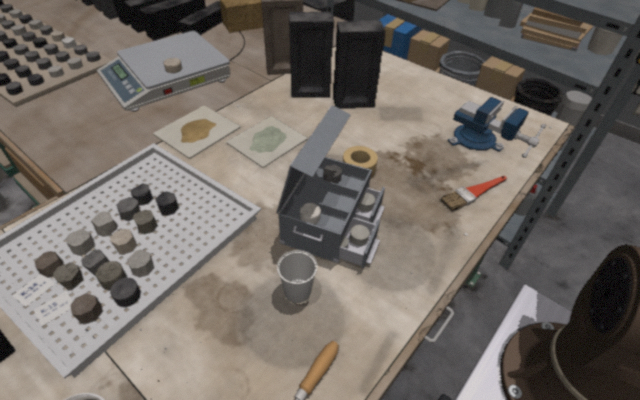

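View pics/top0.png

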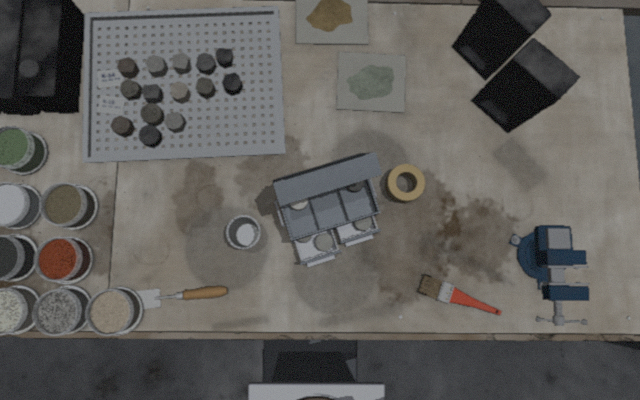

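The scene view shows the chest at about (330,200). The lid is nearly upright, both drawers are out, the cup is at (297,275) and the tape roll is at (360,158). In the top view the chest is at about (330,210), the cup at (243,232) and the tape roll at (406,183). Next I'll zoom in.

```bash
python3 - <<'E'
import cv2
a=cv2.imread("pics/top0.png")[140:275,210:440]; cv2.imwrite("pics/topz.png",cv2.resize(a,None,fx=3.4,fy=3.4,interpolation=cv2.INTER_CUBIC))
a=cv2.imread("pics/scene0.png")[100:310,250:410]; cv2.imwrite("pics/scz.png",cv2.resize(a,None,fx=2.8,fy=2.8,interpolation=cv2.INTER_CUBIC))
E
```

```text
(no output)
```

View pics/topz.png

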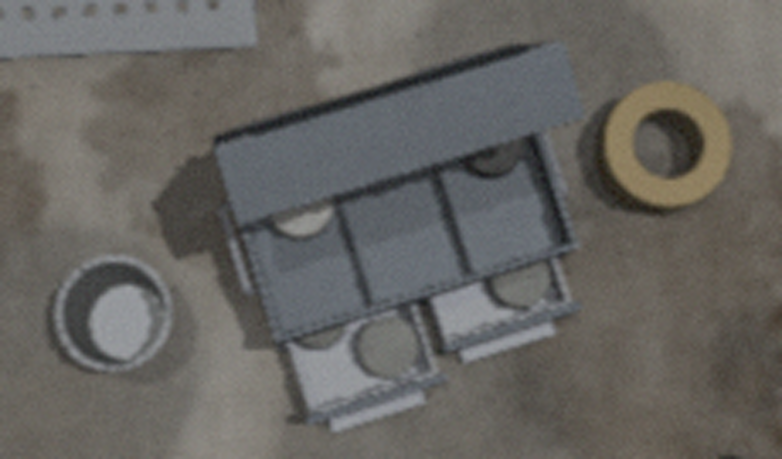

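View pics/scz.png

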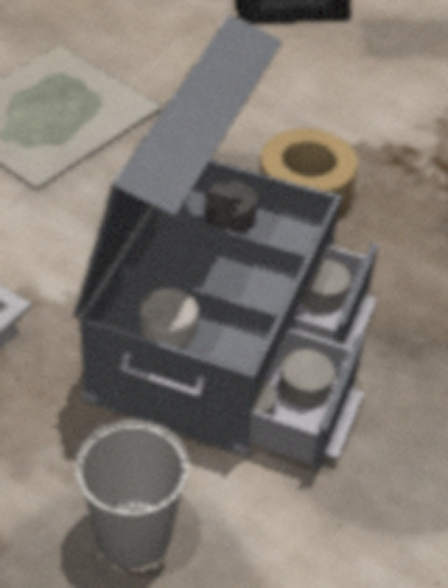

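```bash
cat > h.py <<'E'
import numpy as np
from rig import robot
def ray(n,u,v):
    p=robot.camera_params(n);K=p["intrinsics"];T=p["pose"]
    return T[:3,3],T[:3,:3]@np.linalg.solve(K,[u,v,1])
def onz(n,u,v,z):
    o,d=ray(n,u,v); return o+d*(z-o[2])/d[2]
def tri(a,b):
    o1,d1=ray("top",*a);o2,d2=ray("scene",*b)
    s=np.linalg.lstsq(np.c_[d1,-d2],o2-o1,rcond=None)[0]
    p,q=o1+d1*s[0],o2+d2*s[1]; return (p+q)/2,np.linalg.norm(p-q)
def proj(n,X):
    p=robot.camera_params(n);T=p["pose"];c=T[:3,:3].T@(np.array(X)-T[:3,3]);c=p["intrinsics"]@c;return c[:2]/c[2]
tz=lambda x,y:(210+x/3.4-.35,140+y/3.4-.35)
sz=lambda x,y:(250+x/2.8-.32,100+y/2.8-.32)
E
python3 - <<'E'
from h import *
np.set_printoptions(precision=4,suppress=True)
P={}
for k,a,z in [("frontL",(278,338),.1),("frontR",(575,243),.1),("dLl",(305,420),.062),("dLr",(442,377),.062),("dRl",(440,352),.062),("dRr",(577,309),.062)]:
    P[k]=onz("top",*tz(*a),z);print(k,P[k])
for k,a,z in [("frontL",(252,372),.1),("frontR",(338,197),.1),("dLr? ",(357,352),.062),("dRr",(375,248),.062),("dLl",(322,455),.062)]:
    print("sc",k,onz("scene",*sz(*a),z))
e=P["frontL"]-P["frontR"];print(np.linalg.norm(e),np.arctan2(-e[0],e[1]))
for k in("dL","dR"):
    e=P[k+"l"]-P[k+"r"];print(np.linalg.norm(e),np.arctan2(-e[0],e[1]))
# lid: edge (back/top) corners and flap front corners
for k,a,b in [("backL",(216,142),(116,185)),("backR",(560,44),(232,17)),("flapL",(240,224),(178,212)),("flapR",(583,115),(282,43)),("hingeL",(0,0),(80,317))]:
    if k!="hingeL":print(k,tri(tz(*a),sz(*b)))
    else: print(k,onz("scene",*sz(*b),.1))
print("cup",onz("top",*tz(112,314),.088),"tape",onz("top",*tz(667,145),.048))
E
```

```text
frontL [0.4831 0.0604 0.1   ]
frontR [ 0.5483 -0.1368  0.1   ]
dLl [0.4303 0.042  0.062 ]
dLr [ 0.4601 -0.0509  0.062 ]
dRl [ 0.477  -0.0496  0.062 ]
dRr [ 0.5074 -0.1439  0.062 ]
sc frontL [0.4822 0.0616 0.1   ]
sc frontR [ 0.5451 -0.1332  0.1   ]
sc dLr?  [ 0.4513 -0.0342  0.062 ]
sc dRr [ 0.5058 -0.139   0.062 ]
sc dLl [0.4147 0.0624 0.062 ]
0.2076721393716744 0.3193613318230095
0.0975921380144432 0.3100417270743041
0.09911405377687092 0.3111289883828664
backL (array([0.5851, 0.094 , 0.2404]), np.float64(0.005545868279272084))
backR (array([ 0.6471, -0.1059,  0.2436]), np.float64(0.002391601360637933))
flapL (array([0.5399, 0.0807, 0.2344]), np.float64(0.001260538015095534))
flapR (array([ 0.608 , -0.1209,  0.23  ]), np.float64(0.0011522032724536947))
hingeL [0.6113 0.1055 0.1   ]
cup [0.4987 0.1712 0.088 ] tape [ 0.6254 -0.2119  0.048 ]
```

Both views agree. The chest centre is about (0.580, -0.0155) with yaw 0.315. The left drawer is about 49 mm out, the right about 33 mm, and the lid is at about 1.32 rad. I'll close the fingers, align with the chest and travel over high up.

Emit:
step_arm([
  [[0,0,0,-0.076,0],[2,-1.7,0,0,0],[3,-2.6,0,0,0],[4,-3.4,0,0,0],[4,-3.4,0,0,0],[4,-3.4,0,0,0],[4,-3.4,0,0,0],[4,-3.4,0,0,0],[4,-3.4,0,0,0],[4,-3.4,0,0,0],[4,-3.4,0,0,0],[3,-3,0,0,0]],
], newtons=20)

```text
clock: 1.6
eef_pos: [0.4222, -0.1534, 0.2267]
orientation: [-0.0, 0.988, 0.157, 0.0]
ft_force: [-0.0, -0.8, -0.3]
width: 0.0007
```

```bash
cat >> h.py <<'E'
yaw=.315;C=np.array([.580,-.0155])
def chest(p):
    c,s=np.cos(yaw),np.sin(yaw);d=np.array(p[:2])-C
    return np.array([c*d[0]+s*d[1],-s*d[0]+c*d[1],p[2]])
E
python3 -c "
from h import *
s=robot.read_state();print(s['eef_pos'],chest(s['eef_pos']),s['orientation'],s['ft_force'],s['width'])
import cv2
cv2.imwrite('pics/s1.png',robot.grab_frame('scene')[:,:,::-1])"
```

```text
[ 0.42216259 -0.15338692  0.22666474] [-0.19279087 -0.08220176  0.22666474] [-9.99508132e-05  9.87555607e-01  1.57270174e-01  7.44936593e-05] [-0.00997132 -0.83261326 -0.33768466] 0.0006782298948569972
```

View pics/s1.png

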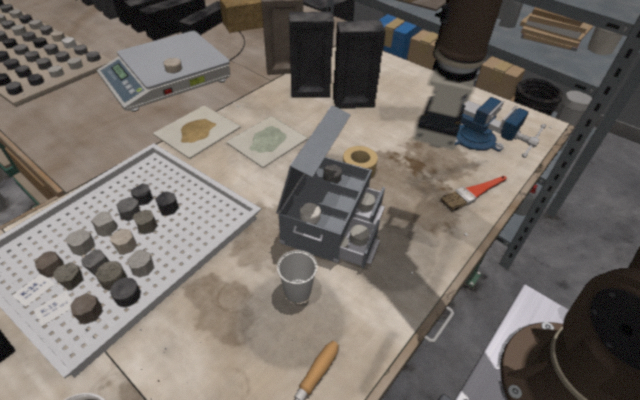

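```bash
python3 -c "
from h import *
s=robot.read_state();print(s['clock'],s['joint_positions'],proj('scene',s['eef_pos']),proj('scene',s['eef_pos']+[0,0,.07]),proj('scene',[.148,-.607,.227]),proj('scene',[.58,-.0155,.1]))
import cv2
cv2.imwrite('pics/s2.png',robot.grab_frame('scene')[:,:,::-1]);cv2.imwrite('pics/t2.png',robot.grab_frame('top')[:,:,::-1])"
```

```text
1.65 [ 0.50166613  0.17212576 -0.32249083  1.95753014  0.06034463  1.02018003
 -1.09745397] [431.07527253 146.38108328] [439.11973477 117.34656618] [637.46209712 103.56126829] [326.61859844 189.54732377]
```

View pics/s2.png

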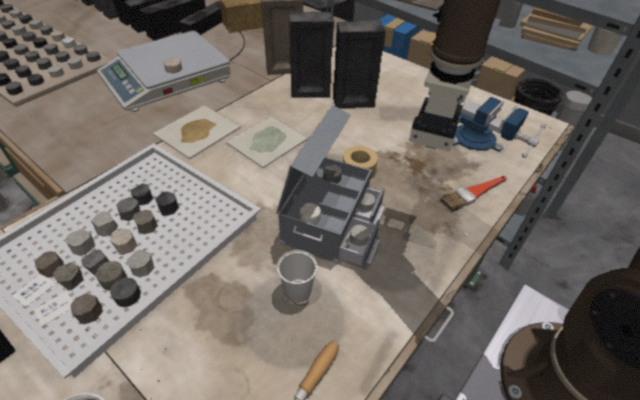

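View pics/t2.png

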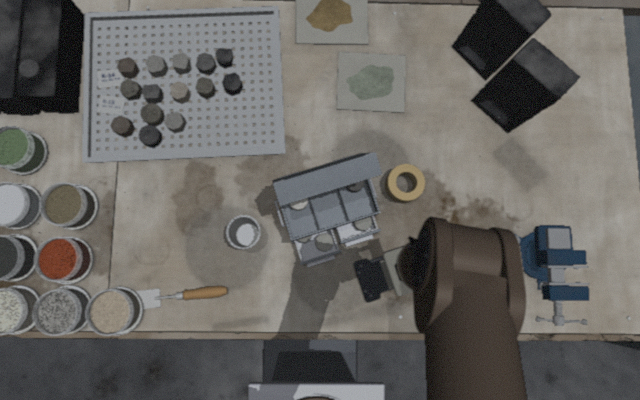

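```bash
python3 - <<'E'
import cv2
a=cv2.imread("pics/s2.png")[0:200,380:520]; cv2.imwrite("pics/z1.png",cv2.resize(a,None,fx=2.9,fy=2.9,interpolation=cv2.INTER_CUBIC))
a=cv2.imread("pics/t2.png")[200:320,310:460]; cv2.imwrite("pics/z2.png",cv2.resize(a,None,fx=4,fy=4,interpolation=cv2.INTER_CUBIC))
from h import *
s=robot.read_state()['eef_pos'];print(s,proj('top',s),proj('top',s+[0,0,.066]),proj('top',s+[0,0,.2]))
E
```

```text
[ 0.42202287 -0.15334318  0.22656947] [398.71529703 267.12330138] [406.22232678 266.93874909] [425.58567296 266.46272194]
```

View pics/z1.png

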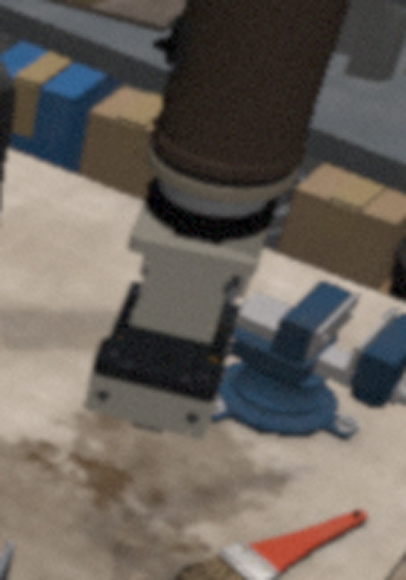

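View pics/z2.png

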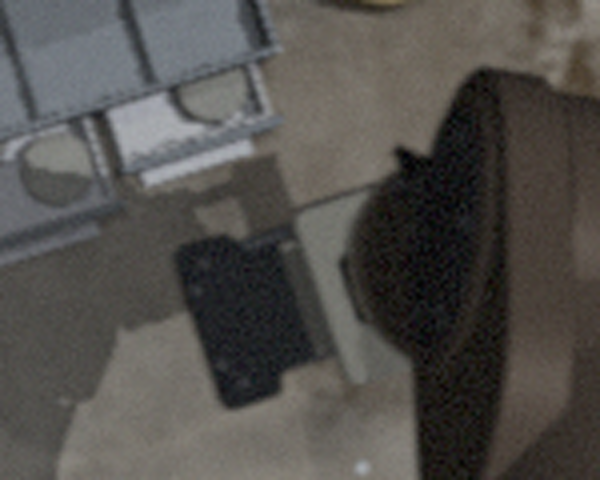

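The gripper is where expected, with the body's long side along the jaws. I'll lower it in front of the right drawer.

Emit:
step_arm([
  [[1,-0.8,1,0,0],[1,-0.8,2.5,0,0],[1,-0.8,3,0,0],[0.5,-0.6,3,0,0],[0,0,3,0,0],[0,0,3,0,0],[0,0,1.7,0,0],[0,0,1,0,0],[0,0,0,0,0]],
])

```text
clock: 2.88
eef_pos: [0.4448, -0.1163, 0.0441]
orientation: [-0.0, 0.988, 0.156, -0.001]
ft_force: [-0.4, -0.5, -0.5]
width: 0.0005
```

```bash
cat > st.py <<'E'
from h import *
import sys,cv2
np.set_printoptions(precision=4,suppress=True)
s=robot.read_state();print(s['clock'],s['eef_pos'],chest(s['eef_pos']),s['ft_force'])
n=sys.argv[1] if len(sys.argv)>1 else None
if n:
    a=robot.grab_frame('top')[130:290,220:460,::-1];b=robot.grab_frame('scene')[60:320,240:480,::-1]
    a=cv2.resize(a,(720,480),interpolation=2) ;cv2.imwrite(f'pics/{n}t.png',a)
    cv2.imwrite(f'pics/{n}s.png',cv2.resize(b,(552,598),interpolation=2))
E
python3 st.py a
```

```text
2.875 [ 0.4448 -0.1163  0.0441] [-0.1598 -0.054   0.0441] [-0.3796 -0.4951 -0.4889]
```

View pics/as.png

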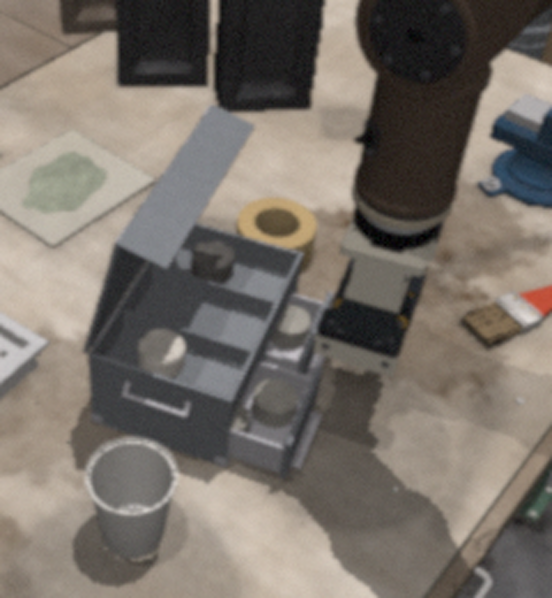

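View pics/at.png

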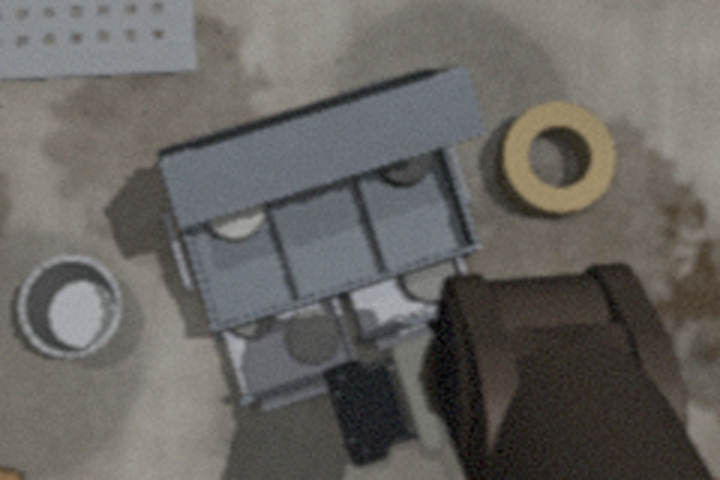

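The tips are in front of the right drawer and clear of everything, with the lid flap well away from the wrist. I'll push slowly.

Emit:
step_arm([
  [[0.7,0,0,0,0],[1,0,0,0,0],[0.8,0,0,0,0],[0.5,0,0,0,0],[0.4,0,0,0,0],[0.4,0,0,0,0],[0.4,0,0,0,0],[0.4,0,0,0,0],[0.4,0,0,0,0],[0.4,0,0,0,0]],
])

```text
clock: 4.22
eef_pos: [0.4967, -0.0993, 0.0446]
orientation: [-0.0, 0.988, 0.157, -0.0]
ft_force: [-2.2, -0.5, -0.1]
width: 0.0005
```

```bash
python3 st.py b
```

```text
4.225 [ 0.4967 -0.0993  0.0446] [-0.1051 -0.0539  0.0446] [-2.2069 -0.497  -0.1044]
```

View pics/bs.png

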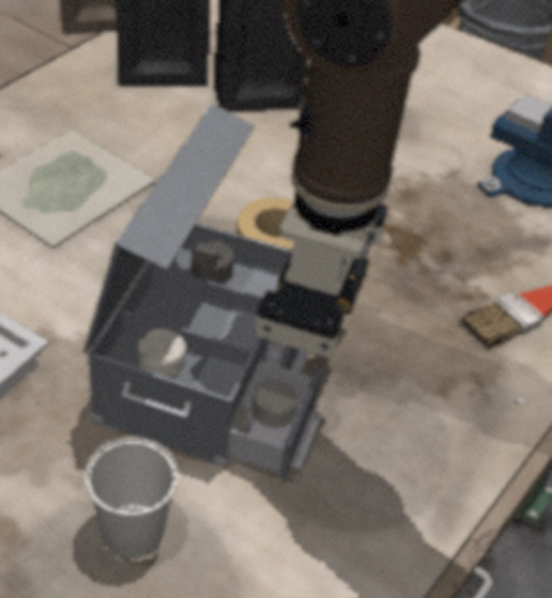

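The drawer is sliding at about 2 N, with the wrist clear of the lid. About 2 cm is left, so I'll keep going more gently.

Emit:
step_arm([
  [[0.3,0,0,0,0],[0.3,0,0,0,0],[0.3,0,0,0,0],[0.3,0,0,0,0],[0.2,0,0,0,0],[0.2,0,0,0,0]],
])

```text
clock: 5.08
eef_pos: [0.512, -0.0943, 0.0447]
orientation: [-0.0, 0.988, 0.157, -0.0]
ft_force: [-2.3, -0.1, 0.2]
width: 0.0006
```

Emit:
step_arm([
  [[0.1,0,0,0,0],[0.1,0,0,0,0]],
])

```text
clock: 5.32
eef_pos: [0.5125, -0.0942, 0.0446]
orientation: [0.0, 0.988, 0.157, -0.001]
ft_force: [-8.3, -2.0, 6.3]
width: 0.0007
```

Emit:
step_arm([
  [[0.1,0,0,0,0],[0.1,0,0,0,0]],
])

```text
clock: 5.58
eef_pos: [0.5125, -0.0942, 0.0444]
orientation: [0.0, 0.988, 0.156, -0.003]
ft_force: [-13.7, -3.0, 10.7]
width: 0.0005
```

The tips stopped and the force rose. I'll back off and check whether that was the drawer stop.

Emit:
step_arm([
  [[-0.4,0,0,0,0],[-0.8,0,0,0,0],[-2,0,0,0,0],[-3,0,0,0,0],[-3,0,0,0,0],[0,0,0,0,0]],
])

```text
clock: 6.32
eef_pos: [0.4261, -0.1225, 0.0447]
orientation: [0.0, 0.988, 0.156, -0.001]
ft_force: [1.0, -0.4, -0.3]
width: 0.0005
```

```bash
python3 st.py c
```

```text
6.325 [ 0.4261 -0.1225  0.0447] [-0.1795 -0.0541  0.0447] [ 0.9949 -0.3728 -0.2663]
```

View pics/cs.png

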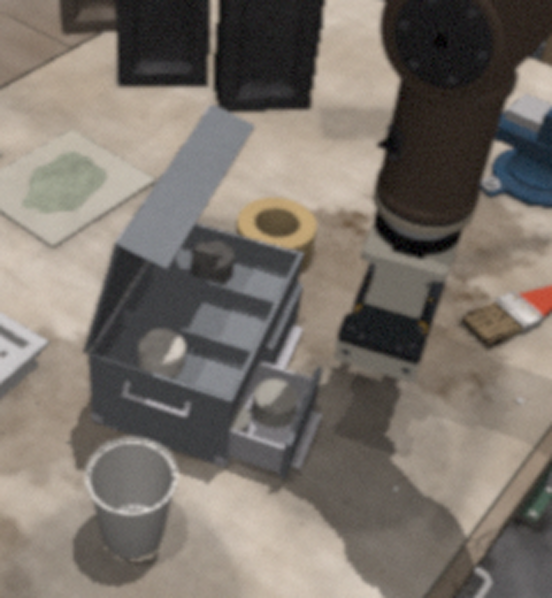

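View pics/ct.png

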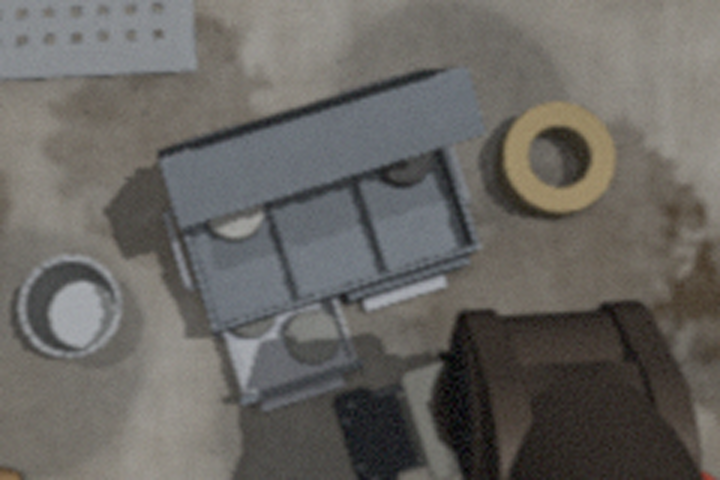

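The right drawer looks home: its lip is flush at (405,293) in the top zoom and nothing else moved. Next is the left drawer.

Emit:
step_arm([
  [[0,-1,0,0,0],[0,-2,0,0,0],[0,-2,0,0,0],[0,-2,0,0,0],[0,-2,0,0,0],[0,-1.6,0,0,0],[0.7,0,0,0,0],[1,0,0,0,0],[0.8,0,0,0,0],[0.5,0,0,0,0],[0.4,0,0,0,0],[0.4,0,0,0,0]],
])

```text
clock: 7.92
eef_pos: [0.4314, -0.0093, 0.0446]
orientation: [0.0, 0.988, 0.157, -0.0]
ft_force: [-1.6, -1.4, 0.8]
width: 0.0004
```

```bash
python3 st.py d
```

```text
7.925 [ 0.4314 -0.0093  0.0446] [-0.1393  0.0519  0.0446] [-1.6173 -1.3805  0.8246]
```

View pics/ds.png

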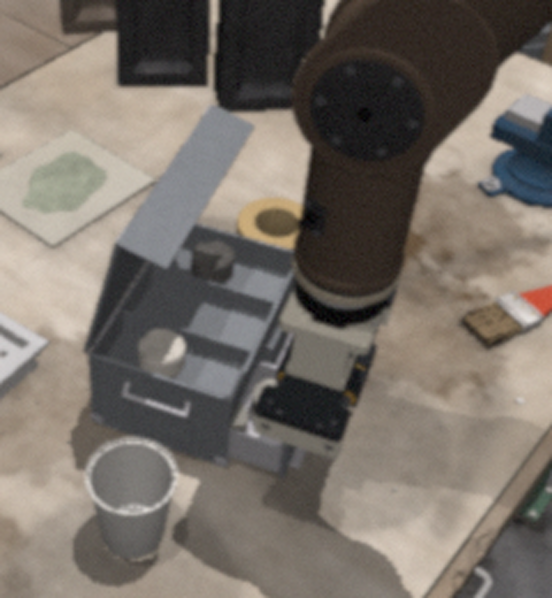

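View pics/dt.png

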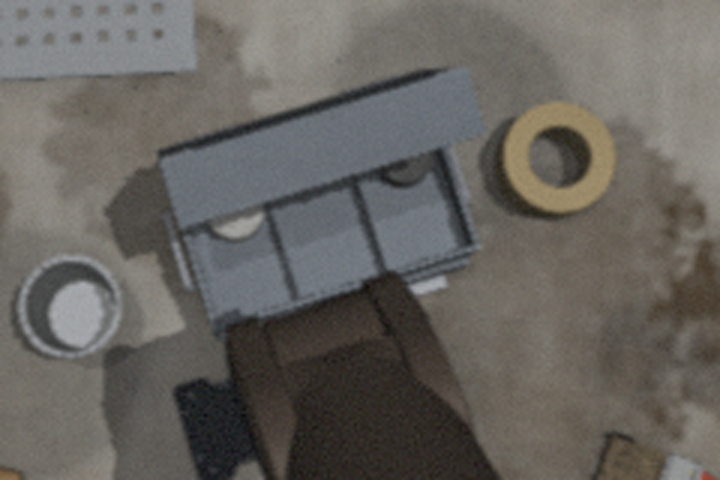

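The tips touch the left drawer at chest x ≈ -0.139, as measured. About 50 mm remains.

Emit:
step_arm([
  [[0.4,0,0,0,0],[0.4,0,0,0,0],[0.4,0,0,0,0],[0.4,0,0,0,0],[0.4,0,0,0,0],[0.4,0,0,0,0],[0.4,0,0,0,0],[0.4,0,0,0,0],[0.3,0,0,0,0]],
])

```text
clock: 9.15
eef_pos: [0.4651, 0.0019, 0.0447]
orientation: [-0.0, 0.988, 0.157, 0.0]
ft_force: [-2.5, 0.3, -1.8]
width: 0.0003
```

```bash
python3 st.py e
```

```text
9.15 [0.4651 0.0019 0.0447] [-0.1038  0.0522  0.0447] [-2.454   0.2508 -1.8167]
```

View pics/es.png

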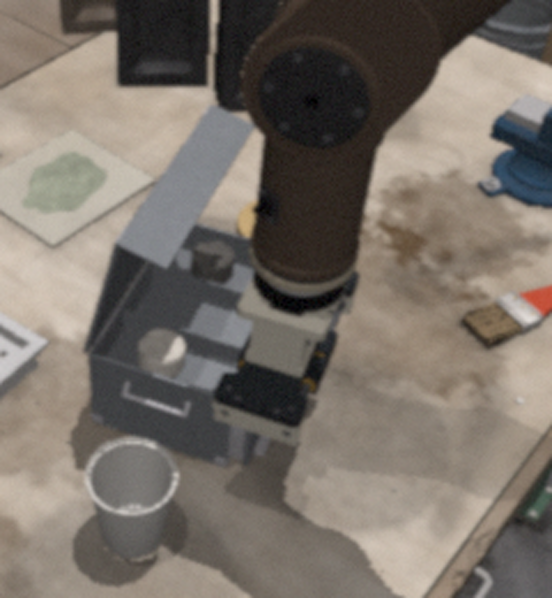

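Emit:
step_arm([
  [[0.3,0,0,0,0],[0.3,0,0,0,0],[0.3,0,0,0,0],[0.2,0,0,0,0],[0.2,0,0,0,0]],
])

```text
clock: 9.88
eef_pos: [0.4773, 0.0058, 0.0447]
orientation: [0.0, 0.988, 0.157, -0.0]
ft_force: [-2.2, -0.5, 0.6]
width: 0.0005
```

Emit:
step_arm([
  [[0.1,0,0,0,0],[0.1,0,0,0,0]],
])

```text
clock: 10.12
eef_pos: [0.4791, 0.0064, 0.0447]
orientation: [0.0, 0.988, 0.157, -0.0]
ft_force: [-2.0, -0.3, 1.1]
width: 0.0004
```

Emit:
step_arm([
  [[0.1,0,0,0,0],[0.1,0,0,0,0]],
])

```text
clock: 10.38
eef_pos: [0.4795, 0.0065, 0.0445]
orientation: [0.0, 0.988, 0.157, -0.001]
ft_force: [-9.2, -1.6, 7.2]
width: 0.0005
```

The left drawer stopped at the same chest x (-0.0888) as the right (-0.0887). I'll give it one last small press, then back off and rise high.

Emit:
step_arm([
  [[0.1,0,0,0,0],[0,0,0,0,0],[-0.5,0,0,0,0],[-1.5,0,0,0,0],[-2,0,0,0,0],[-0.5,0.7,-1,0,0],[0,1,-2.5,0,0],[0,1,-3.5,0,0],[0,1,-4,0,0],[0,0.8,-4,0,0],[0,0.7,-4,0,0],[0,0,-4,0,0]],
])

```text
clock: 11.88
eef_pos: [0.4556, -0.057, 0.2772]
orientation: [0.0, 0.988, 0.156, 0.001]
ft_force: [0.3, -0.2, -1.1]
width: 0.0006
```

Emit:
step_arm([
  [[0,0,-4,0,0],[0,0,-2,0,0],[0,0,0,0,0]],
])

```text
clock: 12.25
eef_pos: [0.4562, -0.0563, 0.3368]
orientation: [0.001, 0.988, 0.157, 0.002]
ft_force: [-0.3, 0.2, -0.7]
width: 0.0002
```

```bash
python3 st.py f
```

```text
12.25 [ 0.4562 -0.0563  0.3368] [-0.1303 -0.0004  0.3368] [-0.305   0.2132 -0.6806]
```

View pics/fs.png

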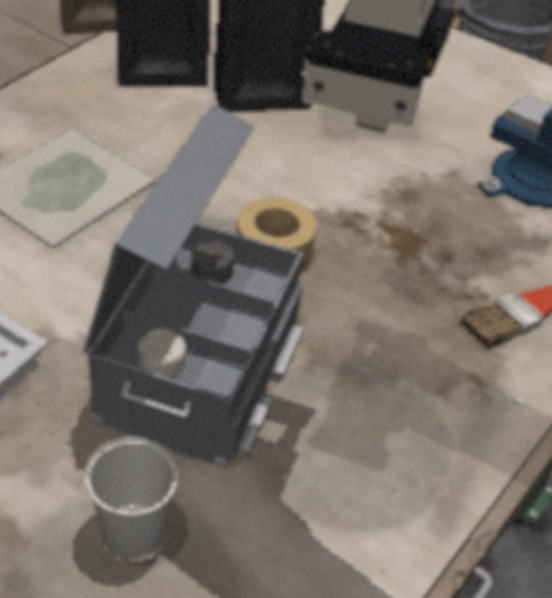

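View pics/ft.png

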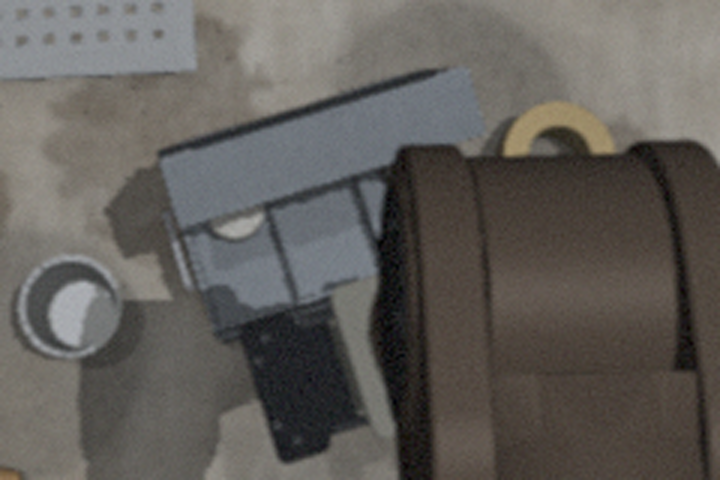

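Both drawer fronts are flush: the lips are at (287,350) and (256,425) in the scene zoom, and the lid hasn't moved. Next I'll go over the lid, behind it, and down.

Emit:
step_arm([
  [[1.5,0,0,0,0],[3,0,0,0,0],[3,0,0,0,0],[3,0,0,0,0],[3,0,0,0,0],[3,0,0,0,0],[3,0,0,0,0],[2.5,0,0,0,0],[1,0,0,0,0],[0,0,0,0,0]],
])

```text
clock: 13.6
eef_pos: [0.6741, 0.0156, 0.3335]
orientation: [-0.0, 0.988, 0.157, -0.001]
ft_force: [-0.3, -0.8, 0.3]
width: 0.0005
```

```bash
python3 st.py g
```

```text
13.6 [0.6741 0.0156 0.3335] [0.0991 0.0004 0.3335] [-0.3401 -0.7766  0.2514]
```

View pics/gs.png

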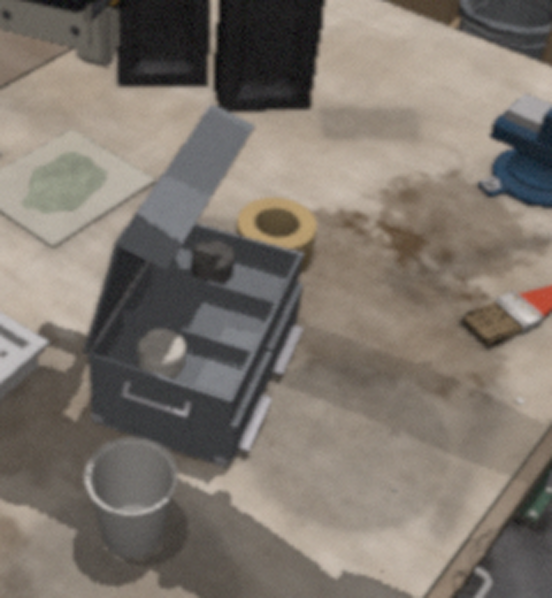

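Emit:
step_arm([
  [[0,0,1,0,0],[0,0,2,0,0],[0,0,2,0,0],[0,0,2,0,0],[0,0,2,0,0],[0,0,1.3,0,0],[0,0,0.8,0,0],[0,0,0,0,0]],
])

```text
clock: 14.7
eef_pos: [0.6738, 0.015, 0.2235]
orientation: [0.0, 0.988, 0.157, -0.0]
ft_force: [0.5, 0.1, -0.3]
width: 0.0003
```

```bash
python3 st.py i
```

```text
14.7 [0.6738 0.015  0.2235] [ 0.0986 -0.      0.2235] [ 0.4529  0.0759 -0.2511]
```

View pics/is.png

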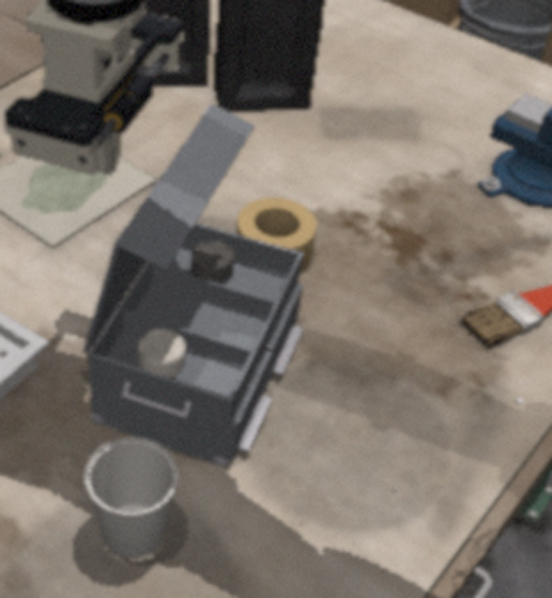

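Emit:
step_arm([
  [[-0.7,0,0,0,0],[-1,0,0,0,0],[-0.8,0,0,0,0],[-0.5,0,0,0,0],[-0.4,0,0,0,0],[-0.4,0,0,0,0],[-0.3,0,0,0,0]],
])

```text
clock: 15.68
eef_pos: [0.6348, 0.0024, 0.2237]
orientation: [0.0, 0.988, 0.157, -0.0]
ft_force: [-0.2, 0.4, 0.3]
width: 0.0003
```

Emit:
step_arm([
  [[-0.3,0,0,0,0],[-0.3,0,0,0,0]],
])

```text
clock: 15.92
eef_pos: [0.6294, 0.0007, 0.2237]
orientation: [-0.0, 0.988, 0.157, 0.0]
ft_force: [2.9, 1.1, -1.4]
width: 0.0006
```

```bash
python3 st.py j
```

```text
15.925 [0.6294 0.0007 0.2237] [0.052  0.0001 0.2237] [ 2.8827  1.0772 -1.405 ]
```

View pics/js.png

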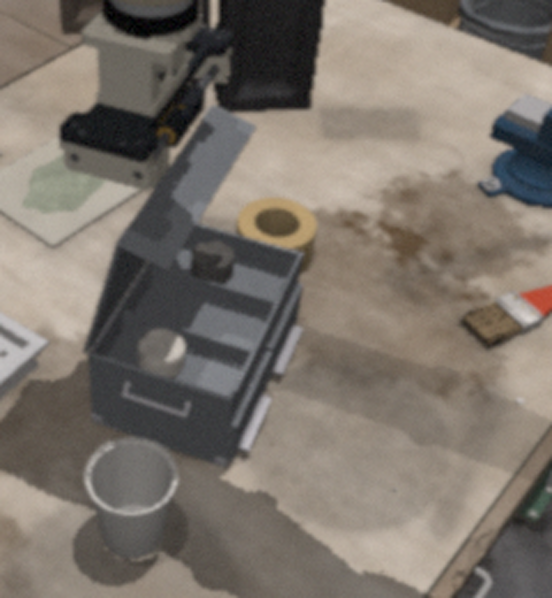

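Contact is at about 3 N, as expected. I'll work out the arc for the tips' front corner about the hinge.

```bash
python3 - <<'E'
import numpy as np
rho=.1274;f=1.3275;st=.055
P=lambda f:np.array([-rho*np.cos(f),rho*np.sin(f)])*100
t=0
while f>.05:
    g=f-st;d=P(g)-P(f);print(f"[{d[0]:.2f},0,{-d[1]:.2f}] phi {g:.3f} z {P(g)[1]/100+.1:.4f} tcpx {.07+P(g)[0]/100+.0127:.4f}");f=g
E
```

```text
[-0.68,0,0.19] phi 1.272 z 0.2218 tcpx 0.0453
[-0.66,0,0.22] phi 1.218 z 0.2195 tcpx 0.0386
[-0.65,0,0.26] phi 1.163 z 0.2169 tcpx 0.0321
[-0.64,0,0.30] phi 1.108 z 0.2140 tcpx 0.0258
[-0.62,0,0.33] phi 1.053 z 0.2107 tcpx 0.0196
[-0.60,0,0.36] phi 0.998 z 0.2070 tcpx 0.0136
[-0.58,0,0.40] phi 0.943 z 0.2031 tcpx 0.0078
[-0.56,0,0.43] phi 0.888 z 0.1988 tcpx 0.0023
[-0.53,0,0.46] phi 0.833 z 0.1942 tcpx -0.0030
[-0.51,0,0.49] phi 0.777 z 0.1894 tcpx -0.0081
[-0.48,0,0.51] phi 0.722 z 0.1842 tcpx -0.0129
[-0.45,0,0.54] phi 0.667 z 0.1789 tcpx -0.0174
[-0.42,0,0.56] phi 0.612 z 0.1732 tcpx -0.0215
[-0.39,0,0.58] phi 0.557 z 0.1674 tcpx -0.0254
[-0.35,0,0.60] phi 0.502 z 0.1614 tcpx -0.0290
[-0.32,0,0.62] phi 0.447 z 0.1551 tcpx -0.0322
[-0.29,0,0.64] phi 0.392 z 0.1487 tcpx -0.0350
[-0.25,0,0.65] phi 0.337 z 0.1422 tcpx -0.0375
[-0.21,0,0.67] phi 0.282 z 0.1355 tcpx -0.0397
[-0.18,0,0.68] phi 0.227 z 0.1287 tcpx -0.0414
[-0.14,0,0.69] phi 0.172 z 0.1219 tcpx -0.0428
[-0.10,0,0.69] phi 0.117 z 0.1149 tcpx -0.0438
[-0.06,0,0.70] phi 0.062 z 0.1080 tcpx -0.0445
[-0.02,0,0.70] phi 0.007 z 0.1010 tcpx -0.0447
```

Emit:
step_arm([
  [[-0.34,0,0.1,0,0],[-0.34,0,0.1,0,0],[-0.66,0,0.22,0,0],[-0.65,0,0.26,0,0],[-0.64,0,0.3,0,0],[-0.62,0,0.33,0,0],[-0.6,0,0.36,0,0],[-0.58,0,0.4,0,0]],
])

```text
clock: 17.02
eef_pos: [0.5867, -0.0133, 0.2027]
orientation: [0.0, 0.988, 0.157, -0.0]
ft_force: [1.2, -0.3, 1.0]
width: 0.0005
```

```bash
python3 st.py k
```

```text
17.025 [ 0.5867 -0.0133  0.2027] [0.007  0.     0.2027] [ 1.2226 -0.3256  0.992 ]
```

View pics/ks.png

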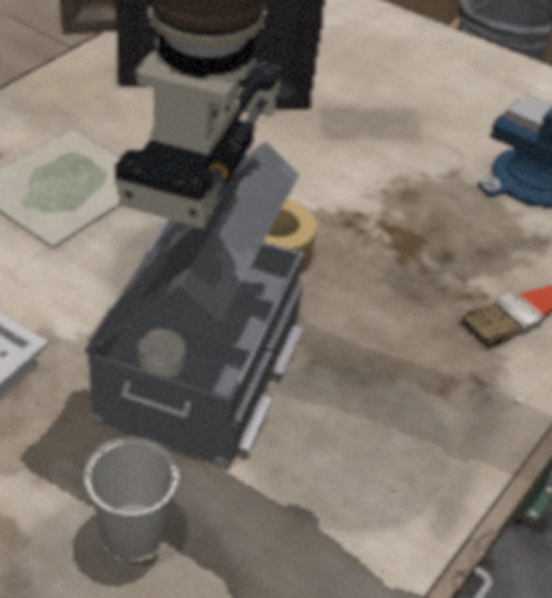

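The lid is following at about 55° with low force and everything clear. I'll continue along the arc.

Emit:
step_arm([
  [[-0.56,0,0.43,0,0],[-0.53,0,0.46,0,0],[-0.51,0,0.49,0,0],[-0.48,0,0.51,0,0],[-0.45,0,0.54,0,0],[-0.42,0,0.56,0,0],[-0.39,0,0.58,0,0],[-0.35,0,0.6,0,0]],
])

```text
clock: 18.12
eef_pos: [0.5518, -0.0246, 0.1609]
orientation: [0.0, 0.988, 0.157, -0.0]
ft_force: [-0.4, -0.7, 2.1]
width: 0.0007
```

```bash
python3 st.py l
```

```text
18.125 [ 0.5518 -0.0246  0.1609] [-0.0297  0.0001  0.1609] [-0.4494 -0.6746  2.1494]
```

View pics/ls.png

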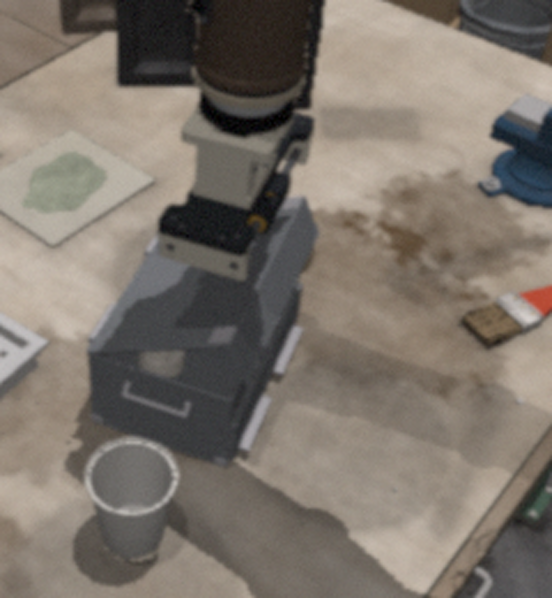

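Emit:
step_arm([
  [[-0.32,0,0.62,0,0],[-0.29,0,0.64,0,0],[-0.25,0,0.65,0,0],[-0.21,0,0.67,0,0],[-0.18,0,0.6,0,0],[-0.1,0,0.45,0,0],[-0.1,0,0.4,0,0]],
])

```text
clock: 19.1
eef_pos: [0.5383, -0.029, 0.1208]
orientation: [0.0, 0.988, 0.157, 0.0]
ft_force: [0.5, 0.0, 0.5]
width: 0.0008
```

```bash
python3 st.py m
```

```text
19.1 [ 0.5383 -0.029   0.1208] [-0.0438  0.0001  0.1208] [0.5493 0.0495 0.4515]
```

View pics/ms.png

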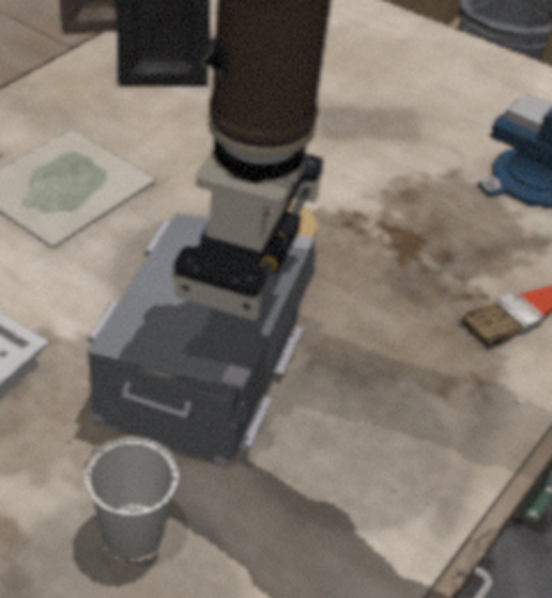

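Emit:
step_arm([
  [[-0.05,0,0.3,0,0],[-0.05,0,0.3,0,0],[0,0,0.3,0,0],[0,0,0.2,0,0]],
])

```text
clock: 19.7
eef_pos: [0.5372, -0.0294, 0.1098]
orientation: [0.0, 0.988, 0.157, -0.0]
ft_force: [0.2, 0.2, 1.1]
width: 0.0004
```

Emit:
step_arm([
  [[0,0,0.2,0,0],[0,0,0.15,0,0]],
])

```text
clock: 19.95
eef_pos: [0.5373, -0.0293, 0.1064]
orientation: [0.0, 0.988, 0.157, -0.0]
ft_force: [-0.8, -0.4, 0.4]
width: 0.0003
```

Emit:
step_arm([
  [[0,0,0.1,0,0],[0,0,0.1,0,0]],
])

```text
clock: 20.2
eef_pos: [0.5374, -0.0294, 0.1052]
orientation: [0.0, 0.988, 0.157, 0.0]
ft_force: [-5.2, -1.3, 18.0]
width: 0.0006
```

The lid reached z = 0.105, which is the closed height, and the force rose. I'll lift off, move clear and look.

Emit:
step_arm([
  [[0,0,0,0,0],[0,0,-0.3,0,0],[0,0,-1,0,0],[0,0,-2.5,0,0],[0,0,-4,0,0],[0,0,-4,0,0],[-2,2,-3,0,0],[-4,3,0,0,0],[-4,4,0,0,0],[-4,4,0,0,0],[-3,4,0,0,0],[0,2,0,0,0]],
])

```text
clock: 21.7
eef_pos: [0.4326, -0.2659, 0.2532]
orientation: [0.001, 0.988, 0.154, -0.0]
ft_force: [0.6, 1.2, 0.9]
width: 0.0002
```

```bash
python3 st.py n; python3 - <<'E'
from h import *
import cv2
cv2.imwrite('pics/n_full.png',robot.grab_frame('top')[:,:,::-1])
R=lambda x,y,z:[C[0]+x*np.cos(yaw)-y*np.sin(yaw),C[1]+x*np.sin(yaw)+y*np.cos(yaw),z]
for n,o,f in(("top",(220,130),3),("scene",(240,60),2.3)):
  for k,p in (("lidFL",R(-.081,.107,.105)),("lidFR",R(-.081,-.107,.105)),("lidBL",R(.07,.107,.105)),("lidBR",R(.07,-.107,.105))):
    q=(proj(n,p)-o)*f;print(n,k,q)
E
```

```text
21.7 [ 0.4326 -0.2659  0.2532] [-0.2177 -0.1924  0.2532] [0.5812 1.1876 0.8672]
top lidFL [212.8676087  344.67043414]
top lidFR [484.98217531 258.68582603]
top lidBL [153.7075827  153.35282771]
top lidBR [421.53921047  71.72099082]
scene lidFL [241.12635813 400.2162971 ]
scene lidFR [312.97698041 248.83403713]
scene lidBL [ 84.21916312 348.31587102]
scene lidBR [174.74816384 209.71364133]
```

View pics/ns.png

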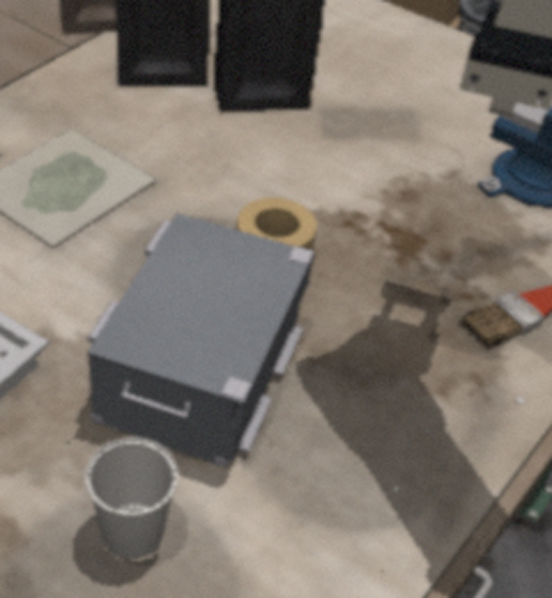

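View pics/nt.png

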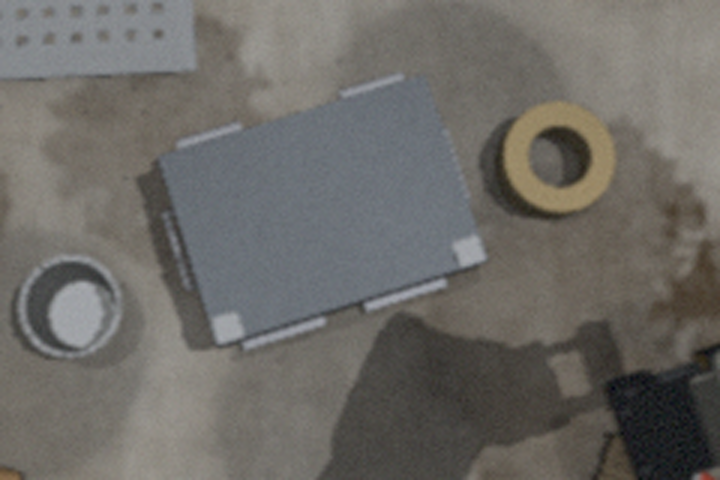

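The views show the lid flat, with corners within about 1 px of the closed prediction: top zoom (215,347) and (485,262) against (213,345) and (485,259). Both drawer lips stick out equally, and the cup and tape roll have not moved. I'll let the arm settle, then hand in.

Emit:
step_arm([
  [[0,0,0,0,0],[0,0,0,0,0],[0,0,0,0,0],[0,0,0,0,0]],
])

```text
clock: 22.35
eef_pos: [0.4346, -0.2623, 0.2526]
orientation: [0.0, 0.988, 0.157, 0.0]
ft_force: [0.5, -0.7, -0.9]
width: 0.0001
```

```bash
python3 -c "
from rig import robot
print(robot.finish_job())"
```

```text
the job is handed in; nothing more can be done
None
```

The chest is shut: I pushed the right drawer home, then the left, then pushed the lid over from behind and down until it closed. I handed the job in at about 22 s, with the arm clear of everything.

- **Drawers:** Each slid at about 2 N. Both stopped at the same fingertip position (chest x -0.0887 and -0.0888), where the force rose to about 14 N on the right and at least 9 N on the left. I then gave the left one more 1 mm press, whose force I did not read.
- **Lid:** It moved at 3 N or less and stopped at the closed height of 0.105 m, with a final press of about 18 N. In the last pictures its front corners are within about 1 pixel of where a closed lid should be.
- **Surroundings:** The cup and tape roll have not moved. I could not see the pucks once the lid was shut, but they were in place before that and the arm never entered the tray.

No check failed or disagreed. Pictures alone can't show the drawer fronts to the millimetre, so "fully home" rests mainly on the matching stops.

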